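# Nip up the freshly glued jar lid in a one-hand bar clamp

## Task

Two split wooden jar lids lie in the jaws of two one-hand bar clamps on the cart, but only the dark walnut one has had its glue. Find the clamp that lies round the walnut lid and, leaving it lying where it is on the cart, pump its trigger against the pistol grip until both jaws bear on the lid, then keep the trigger squeezed gently, firm but without crushing the lid, and finish while still holding it. Work the jaw only by the trigger, keep your hand off both lids, and leave the beech lid with its clamp and everything else alone.

Things in the scene. Friction and masses are not known exactly. Their poses are not given: they have to be found in the camera images.
- clamp_left: left one-hand bar clamp, black with orange pads and trigger, 0.57 kg, loose, lying flat, 30 mm thick. Origin: on the cart under the middle of the housing (56 x 40 mm). x: along the bar to the far jaw (about world -y, turned up to 0.22 rad); y: the way the jaws reach (to 68 mm); grip and trigger reach to y = -106. Bar at y = 0, z 12 to 18, its tail 80 mm behind the origin plus the slide
- pinch_left (a point): where to squeeze the left clamp: clamp's (-3, -54, 15) mm, midway between the flat back of the pistol grip (x = -34, z 1 to 29) and the front of the released trigger (x = +28, z 5 to 25). Both reach along -y and are squeezed together along x: 62 mm over both when released, 37 mm when home. Can be taken from above, 25 mm free on either side
- squeeze_left (a joint): left clamp's trigger: 0 released, 0.31 rad squeezed home against its stop. Its pivot is 80 mm from the pinch point; its spring pushes back with 2.5 N (released) to 4.5 N (home) there, the bar's drag adds 2.3 N. Once the lid is nipped, a squeeze of 20 to 40 N stops short of home (below 0.28); stopped at home means pump again
- slide_left (a joint): how far the left clamp's bar is pulled in, m; opening between the pads = 0.104 minus this. A full squeeze pulls bar and far jaw 10 mm (the first 5 to 10) towards the housing (5 mm teeth); let right out, the trigger ratchets back and the bar stays by its drag of 5 N. Nipped, the pads press about 19 N for a 20 N squeeze, 26 for 25, 55 for 40, 85 for 60; let go, they hold only by the drag
- nearpad_left (a point): left clamp: centre of the near jaw's orange pad face, on the housing, clamp's (32, 47, 15) mm; the pad is 42 mm along y, 26 mm high
- jaw_left: left clamp's steel bar with the far jaw on its end, moving with joint slide_left. Origin and axes: the clamp's, shifted along -x by the slide
- farpad_left (a point): left clamp: centre of the far jaw's orange pad face, at clamp's x = 136 mm minus the slide, y 47, z 15
- clamp_right: right one-hand bar clamp, black with orange pads and trigger, 0.57 kg, loose, lying flat, 30 mm thick. Origin: on the cart under the middle of the housing (56 x 40 mm). x: along the bar to the far jaw (about world -y, turned up to 0.22 rad); y: the way the jaws reach (to 68 mm); grip and trigger reach to y = -106. Bar at y = 0, z 12 to 18, its tail 80 mm behind the origin plus the slide
- pinch_right (a point): where to squeeze the right clamp: clamp's (-3, -54, 15) mm, midway between the flat back of the pistol grip (x = -34, z 1 to 29) and the front of the released trigger (x = +28, z 5 to 25). Both reach along -y and are squeezed together along x: 62 mm over both when released, 37 mm when home. Can be taken from above, 25 mm free on either side
- squeeze_right (a joint): right clamp's trigger: 0 released, 0.31 rad squeezed home against its stop. Its pivot is 80 mm from the pinch point; its spring pushes back with 2.5 N (released) to 4.5 N (home) there, the bar's drag adds 2.3 N. Once the lid is nipped, a squeeze of 20 to 40 N stops short of home (below 0.28); stopped at home means pump again
- slide_right (a joint): how far the right clamp's bar is pulled in, m; opening between the pads = 0.104 minus this. A full squeeze pulls bar and far jaw 10 mm (the first 5 to 10) towards the housing (5 mm teeth); let right out, the trigger ratchets back and the bar stays by its drag of 5 N. Nipped, the pads press about 19 N for a 20 N squeeze, 26 for 25, 55 for 40, 85 for 60; let go, they hold only by the drag
- nearpad_right (a point): right clamp: centre of the near jaw's orange pad face, on the housing, clamp's (32, 47, 15) mm; the pad is 42 mm along y, 26 mm high
- jaw_right: right clamp's steel bar with the far jaw on its end, moving with joint slide_right. Origin and axes: the clamp's, shifted along -x by the slide
- farpad_right (a point): right clamp: centre of the far jaw's orange pad face, at clamp's x = 136 mm minus the slide, y 47, z 15
- lid_walnut: dark walnut jar lid, a disc 64 mm across and 20 mm thick, lying flat between the jaws of one of the clamps, white glue beads along its split; just glued. Origin under its centre. Its wood bruises and the joint starves above about 120 N.
- lid_beech: pale beech jar lid, same size, thin dark dry split, lying between the jaws of the other clamp; not glued yet. Origin under its centre.
- kettle: brushed kettle, 160 mm across, 170 mm high; bystander, origin under its centre
- gourd: aluminium gourd with blue silicone band, 74 mm across, 230 mm high; bystander, origin under its centre
- cup_1: white espresso cup, 62 mm across, 55 mm high; bystander, origin under its centre
- cup_2: second white espresso cup, same; bystander, origin under its centre
- tub: white plastic tub with green screw cap, closed, 98 mm across, 107 mm high; bystander, origin under its centre
- glue: yellow glue bottle with red nozzle, 46 mm across, 132 mm high; bystander, origin under its centre
- jar_1: open glass jar, 72 mm across, 95 mm high; bystander, origin under its centre
Things that resemble listed ones, but are neither listed nor needed, are in the scene too. What is shaped like the lid_walnut but blue or green is not meant.

How it is judged:
By the outcome, as a careful person would: the job done as asked, in the order asked, and still so for the second after the job is handed in, while the arm keeps its last pose, push and grip.
It also fails if it takes over 42 s, if anything falls off the work surface, if the arm or the gripper's body presses on something with over 40 N, if the wrist force passes 120 N, or if a joint passes its speed limit or range.

## Robot

A 6-joint arm with a two-finger parallel gripper is mounted at the origin on the work surface. World frame = base frame: x ahead of the robot, y to its left, z up, the work surface at z = 0. Lengths are in mm, angles in rad, forces in N, time in s.
With the tool pointing down it reaches from about 425 to 950 mm from the base axis. Payload 3.5 kg.
Tool frame: the origin (TCP) lies midway between the tips of the shut fingers; the grasp point (between the pads) lies arm.grip_point_offset behind it (arm.grip_point_offset is the distance from the TCP to the grasp point, in mm); z points along the fingers, y is the line along which they close (so a half turn about z gives the same grasp; the last joint's range is limited). The gripper opens to 85 mm and grips with 20 to 120 N. Pads are 22 mm wide; open, the fingers measure 114 mm over their backs; the gripper's body (76 mm by 85 mm) begins 54 mm behind the grasp point. The pads swing forward as they close: fully open they stand 13 mm farther back than shut.
Start: joints at [1.152, 0.286, 1.577, -0, 1.279, -0.15], TCP at [179.226, 650.757, 231.325] pointing down, gripper open.
Joint ranges: [-2.77, 2.77], [-0.9, 2.22], [0.21, 2.48], [-1.53, 4.67], [0.24, 2.81], [-2.84, 2.84]. Speed limits (rad/s): [2.79, 2.79, 3.14, 3.14, 3.14, 3.14].

## Interface

Orientations are given as a rotation vector (axis times angle).
In Python, from plant import arm gives the robot as it stands.
- The arm moves only by the tool step_arm, never from a script. Its argument "targets" is a list of rows, each an object of numbers: "dx", "dy", "dz": the shift along the tool's x, y, z scaled (see below); "yaw": the turn about the tool's z scaled (see below); "gripper": the closure, from -1 (fully open) to 1 (shut), so that 0 is half open. In form: [{"dx": .., "dy": .., "dz": .., "yaw": .., "gripper": ..}, ...]. A call has 1 to 10 rows; each row shifts and turns the commanded pose from where the row before left it, along the tool's axes as they then stand; what a row does not reach is not made up. The controller multiplies each number of a shift by 0.12 m and each number of a turn by 60 degrees. A row lasts 1/8 s, in which the tool goes at most 62.5 mm and 10.7 degrees, less where a joint would pass 70% of its speed; a pose out of reach is approached as far as the arm can. A call with a number of a shift or a turn outside -1 to 1 is refused whole. A call with a gripper value outside its range is refused whole. The fingers move at their own pace and stop on an object; "force" is the grip in N (left out, the last holds). Time passes only in rows, so rows that do not move let the fingers close. It gives the time, the measured TCP pose, the force, the opening and the grip force at its end, in the units of the state.
- arm.get_obs(): the state, without advancing time (a new reading comes with each control period).
- arm.capture(name): name is "scene" or "top"; returns a dict with "image" (384x512x3 uint8, blue, green, red), "z_map" (384x512 float32, mm along the optical axis (not along the pixel's ray), 0 where there is no reading), "fx", "fy", "cx", "cy" (pixels), "origin" and "rotation" of the camera in the world. Camera axes: x right, y up, looking along -z (the intrinsics and any distortion apply to the point x, -y, -z); pixel columns grow to the right and rows downward; lengths in mm; the calibration is good to about 2 mm. A picture is of the moment at which its call begins.
- arm.finish_job(): hands the job in; it is judged then, once.
The state is a dict: "time": time; "qpos": joint angles; "dq": joint speeds; "joint_efforts": joint torques, N m; "position": TCP position; "orientation": TCP orientation; "force": force on the tool from outside, world axes, zero at the start; "wrist_torque": the same for the moment, N m; "grip_width": opening from 0.0 (shut) to 1.0 (fully open); "finger_force": force on a finger pad.
Only numpy, scipy, OpenCV 4.12 (cv2) and the standard library are available. Lean on these libraries where they do the work, as an engineer would, in place of code of your own. Each camera call takes 0.05 s, during which the arm holds its last target. There are 200 camera calls.

## Working session

There is one attempt and no reset: what is moved stays moved. The work goes in short steps, Python scripts to look and compute and a tool call to move; the robot and the scene stay as the last step left them, time stands still between calls to the robot, and variables do not carry over. Pictures are saved under pics/ and viewed, at most 10 in all, crops included, and the job is handed in when it is done.

Besides the shell and the picture viewer there is one more tool, called after "Emit:" as a command line: name --argument value ..., lists and objects as JSON in quotes. step_arm: Moves the arm, as the interface text tells. Its arguments: {"type":"object","properties":{"targets":{"type":"array"},"force":{"type":"number"}},"required":["targets"]}

```bash
mkdir -p pics; ls
cat > h.py <<'E'
import numpy as np, cv2
from plant import arm
def cap(n,f):
    c=arm.capture(n); cv2.imwrite(f'pics/{f}.png',c['image']); np.savez(f'{f}.npz',**{k:np.array(v) for k,v in c.items()}); return c
def pt(c,u,v,z=None):
    d=np.array([(u-c['cx'])/c['fx'],-(v-c['cy'])/c['fy'],-1.0]); R=np.array(c['rotation']); o=np.array(c['origin'])
    w=R@d
    if z is None: return o+w*float(c['z_map'][int(round(v)),int(round(u))])
    return o+w*(z-o[2])/w[2]
E
python3 - <<'E'
from h import *
c=cap('top','top1'); s=cap('scene','scene1')
for k in (c,s): print({a:np.round(b,3) for a,b in k.items() if a not in('image','z_map')})
print(arm.get_obs(), arm.grip_point_offset)
cv2.imwrite('pics/both.png',np.hstack([cv2.resize(c['image'],(400,300)),cv2.resize(s['image'],(400,300))]))
E
```

```text
pics
{'fx': np.float64(427.339), 'fy': np.float64(427.339), 'cx': np.float64(253.337), 'cy': np.float64(192.476), 'origin': array([ 399.727,   99.126, 1534.18 ]), 'rotation': array([ 0.117, -0.096, -1.569])}
{'fx': np.float64(390.802), 'fy': np.float64(390.802), 'cx': np.float64(258.11), 'cy': np.float64(193.547), 'origin': array([1023.128, -346.159, 1097.175]), 'rotation': array([0.506, 0.202, 0.761])}
{'time': 0.1, 'qpos': array([ 1.15199543e+00,  2.87103921e-01,  1.57802033e+00, -1.77141452e-06,
        1.27856123e+00, -1.50011560e-01]), 'dq': array([-0.0016966 , -0.00116215, -0.00455325,  0.00133924, -0.00083173,
       -0.00025197]), 'joint_efforts': array([ 3.55068059e-04, -4.07295120e+01, -2.93699151e+01, -1.32428395e-04,
        3.35850375e-03, -1.39057227e-05]), 'position': array([178.99711146, 650.23319597, 230.07314105]), 'orientation': array([-0.42086399, -3.11268195,  0.0031555 ]), 'force': array([-0.30140627,  0.3967589 ,  0.27331427]), 'wrist_torque': array([ 0.01147101, -0.03169144,  0.0115012 ]), 'finger_force': 0.0, 'grip_width': 1.000227344566049} 18.700000000000003
```

View pics/top1.png

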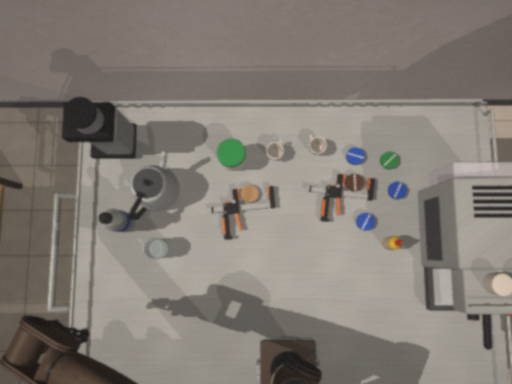

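View pics/scene1.png

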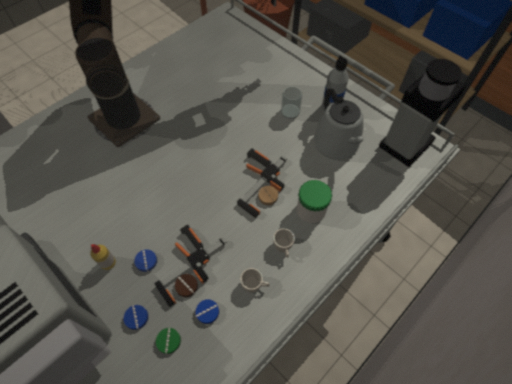

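Candidates in the top view: a brown lid with a white bead at (353,183) in the right clamp, a pale lid at (250,194) in the left clamp, blue lids at (356,156), (397,190) and (366,222), and a green one at (390,160). I choose (353,183) and will check it in a crop.

```bash
python3 - <<'E'
import re
s=open('h.py').read().replace("R=np.array(c['rotation'])","R=cv2.Rodrigues(np.array(c['rotation'],float))[0]")
open('h.py','w').write(s)
E
python3 - <<'E'
from h import *
c=dict(np.load('top1.npz'))
im=c['image'][165:240,295:395]; im=cv2.resize(im,None,fx=8,fy=8,interpolation=cv2.INTER_CUBIC)
im=np.clip(im.astype(float)*1.5,0,255).astype('uint8')
for i in range(0,100,10):
    cv2.putText(im,str(295+i),(i*8,10),0,.35,(0,0,255)); cv2.line(im,(i*8+4,12),(i*8+4,20),(0,0,255))
for i in range(0,75,10):
    cv2.putText(im,str(165+i),(0,i*8+8),0,.35,(0,0,255)); cv2.line(im,(25,i*8+4),(35,i*8+4),(0,0,255))
cv2.imwrite('pics/crop1.png',im)
print(pt(c,353,183),pt(c,300,250))
E
```

```text
[ 639.30990465 -237.10530509   21.27032735] [402.0844208  -46.3561949    1.77661264]
```

View pics/crop1.png

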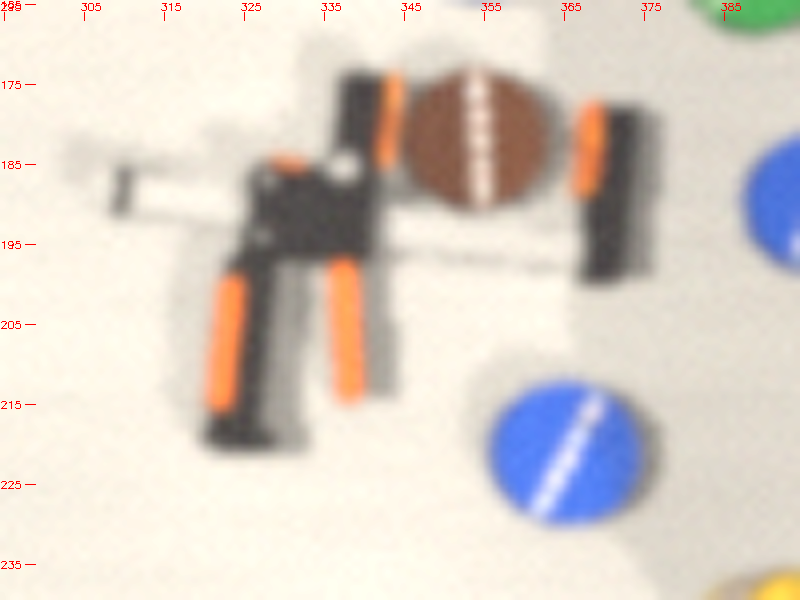

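The lid is brown with white glue beads, centred at about (354,182), so it is the walnut one, in the right clamp. The grip is at about (323,207), the trigger at (338,207), and the pad faces at (344,179) and (367,183).

```bash
cat >> h.py <<'E'
def cr(c,x,y,z,u0=295,v0=165,k=8): return pt(c,u0+(x+.5)/k-.5,v0+(y+.5)/k-.5,z)
E
python3 - <<'E'
from h import *
c=dict(np.load('top1.npz'))
P={n:cr(c,*a) for n,a in dict(nt=(406,78,28),nb=(396,166,28),ft=(580,105,28),fb=(572,195,28),gt=(222,275,29),gb=(206,410,29),tt=(358,262,25),tb=(365,398,25),bt0=(132,190,18),bt1=(132,212,18),br0=(575,243,18),br1=(575,268,18),lid=(477,140,20)).items()}
for n,p in P.items(): print(n,p.round(1))
a=lambda v:np.arctan2(v[1],v[0])
print('x dir', a(P['nb']-P['nt'])+np.pi/2-np.pi, a(P['fb']-P['ft'])-np.pi/2,a(P['gb']-P['gt'])-np.pi/2, a(P['br0']+P['br1']-P['bt0']-P['bt1']), a(P['ft']+P['fb']-P['nt']-P['nb']))
near=(P['nt']+P['nb'])/2; far=(P['ft']+P['fb'])/2; print('open',np.linalg.norm(far-near))
# least squares fit of pose: points in clamp frame
from scipy.optimize import least_squares
M={'nt':(32,68),'nb':(32,26),'gt':(-34,None),'gb':(-34,None),'bt0':(None,7),'bt1':(None,-7),'br0':(None,7),'br1':(None,-7),'ft':(None,68),'fb':(None,26)}
def loc(q,p):
    d=p[:2]-q[:2]; x=np.array([np.cos(q[2]),np.sin(q[2])]); y=np.array([-x[1],x[0]]); return d@x,d@y
f=lambda q:[loc(q,P[n])[i]-m[i] for n,m in M.items() for i in(0,1) if m[i] is not None]
r=least_squares(f,[620,-180,-np.pi/2],x_scale=[1,1,.01],loss='soft_l1'); q=r.x;print(q,np.round(f(q),1))
for n,p in P.items(): print(n,np.round(loc(q,p),1))
x=np.array([np.cos(q[2]),np.sin(q[2])]); y=np.array([-x[1],x[0]])
print('pinch',q[:2]-3*x-54*y)
R=cv2.Rodrigues(arm.get_obs()['orientation'])[0];print(R.round(3))
E
```

```text
nt [ 669.7 -209.2   28. ]
nb [ 630.  -203.7   28. ]
ft [ 657.3 -286.1   28. ]
fb [ 616.8 -281.2   28. ]
gt [ 581.2 -125.3   29. ]
gb [ 521.4 -117.    29. ]
tt [ 587.4 -186.2   25. ]
tb [ 526.9 -187.7   25. ]
bt0 [620.9 -87.6  18. ]
bt1 [610.9 -87.4  18. ]
br0 [ 596.6 -284.3   18. ]
br1 [ 585.4 -283.9   18. ]
lid [ 642.9 -241.7   20. ]
x dir 1.4311067337228396 1.448271856280397 1.4325197854360132 -1.6967306045780208 -1.7347866253850603
open 78.24454101961773
[ 607.10245854 -165.76663867   -1.71594634] [ 2.   0.2  2.2  2.1 -2.3 -1.9 -4.7 -0.5 -0.2  2.6 -0.9  0.3]
nt [34.  68.2]
nb [34.2 28.1]
ft [111.9  67.1]
fb [112.8  26.3]
gt [-36.3 -31.5]
gb [-35.9 -91.9]
tt [ 23.1 -16.5]
tb [ 33.3 -76.2]
bt0 [-79.4   2.3]
bt1 [-78.1  -7.5]
br0 [118.8   6.8]
br1 [120.   -4.4]
lid [70.  46.4]
pinch [ 554.10423333 -154.98757912]
[[-0.964  0.266 -0.001]
 [ 0.266  0.964 -0.002]
 [ 0.    -0.002 -1.   ]]
```

Emit:
step_arm --targets '[{"dx":-0.26,"dy":-0.31,"dz":0,"yaw":0,"gripper":-1},{"dx":-0.26,"dy":-0.31,"dz":0,"yaw":0,"gripper":-1},{"dx":-0.26,"dy":-0.31,"dz":0,"yaw":0,"gripper":-1},{"dx":-0.26,"dy":-0.31,"dz":0,"yaw":0,"gripper":-1},{"dx":-0.26,"dy":-0.31,"dz":0,"yaw":0,"gripper":-1},{"dx":-0.26,"dy":-0.31,"dz":0,"yaw":0,"gripper":-1},{"dx":-0.26,"dy":-0.31,"dz":0,"yaw":0,"gripper":-1},{"dx":-0.26,"dy":-0.31,"dz":0,"yaw":0,"gripper":-1},{"dx":-0.26,"dy":-0.31,"dz":0,"yaw":0,"gripper":-1},{"dx":-0.26,"dy":-0.31,"dz":0,"yaw":0,"gripper":-1}]' --force 25

```text
time: 1.35
position: [381.3, 207.7, 231.0]
orientation: [-0.421, -3.113, 0.0]
force: [0.6, -0.1, 0.1]
grip_width: 1.0
finger_force: 0.0
```

Emit:
step_arm --targets '[{"dx":-0.274,"dy":-0.317,"dz":0,"yaw":0,"gripper":-1},{"dx":-0.274,"dy":-0.317,"dz":0,"yaw":0,"gripper":-1},{"dx":-0.274,"dy":-0.317,"dz":0,"yaw":0,"gripper":-1},{"dx":-0.274,"dy":-0.317,"dz":0,"yaw":0,"gripper":-1},{"dx":-0.274,"dy":-0.317,"dz":0,"yaw":0,"gripper":-1},{"dx":-0.274,"dy":-0.317,"dz":0.1,"yaw":0,"gripper":-1},{"dx":-0.274,"dy":-0.317,"dz":0.2,"yaw":0,"gripper":-1},{"dx":-0.274,"dy":-0.317,"dz":0.2,"yaw":0,"gripper":-1},{"dx":0,"dy":0,"dz":0.2,"yaw":-0.129,"gripper":-1},{"dx":0,"dy":0,"dz":0,"yaw":0,"gripper":-1}]'

```text
time: 2.6
position: [552.0, -153.6, 144.1]
orientation: [-0.213, -3.128, -0.004]
force: [0.1, -0.5, 0.1]
grip_width: 1.001
finger_force: 0.0
```

Run:
```python
from h import *
o=arm.get_obs();print(o['position'],o['qpos'])
c=cap('scene','scene2'); t=cap('top','top2')
k=5;u0,v0=140,190
im=cv2.resize(c['image'][v0:v0+120,u0:u0+160],None,fx=k,fy=k,interpolation=cv2.INTER_CUBIC)
# predicted pinch & features from fit, into the original scene view
im=np.clip(im*1.4,0,255).astype('uint8')
q=np.array([607.1,-165.8,-1.705]);x=np.array([np.cos(q[2]),np.sin(q[2])]);y=np.array([-x[1],x[0]])
def proj(p):
    R=cv2.Rodrigues(np.array(c['rotation'],float))[0];w=R.T@(np.array(p)-c['origin']);return c['cx']-c['fx']*w[0]/w[2], c['cy']+c['fy']*w[1]/w[2]
for a in [(-34,-54,29),(28,-54,25),(32,68,28),(32,26,28),(112,68,28),(112,26,28),(-34,-106,29),(-3,-54,15)]:
    u,v=proj([*(q[:2]+a[0]*x+a[1]*y),a[2]]); cv2.circle(im,(int((u-u0+.5)*k),int((v-v0+.5)*k)),4,(0,255,0),1)
cv2.imwrite('pics/crop2.png',im)
```

```text
[ 552.02759409 -153.62305957  144.13665904] [-4.48449858e-01  1.55338586e-01  1.89926365e+00  4.20049984e-05
  1.09381647e+00 -1.88306455e+00]
```

View pics/crop2.png

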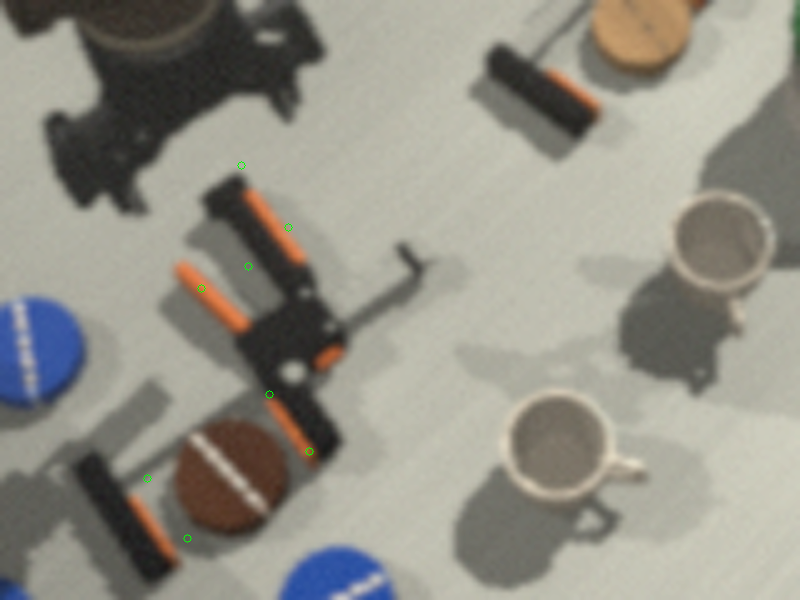

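The green predictions lie within a few mm of the grip and trigger in the scene view. The grip's orange back is at about crop (283,225) and the trigger front at about (195,285). I'll nudge the target a few mm and go down.

Emit:
step_arm --targets '[{"dx":-0.036,"dy":-0.015,"dz":0.3,"yaw":0,"gripper":-1},{"dx":0,"dy":0,"dz":0.3,"yaw":0,"gripper":-1},{"dx":0,"dy":0,"dz":0.2,"yaw":0,"gripper":-1},{"dx":0,"dy":0,"dz":0.1,"yaw":0,"gripper":-1},{"dx":0,"dy":0,"dz":0.1,"yaw":0,"gripper":-1},{"dx":0,"dy":0,"dz":0,"yaw":0,"gripper":-1}]'

```text
time: 3.45
position: [558.1, -156.2, 27.4]
orientation: [-0.21, -3.134, -0.0]
force: [0.3, 0.2, -0.4]
grip_width: 1.003
finger_force: 0.0
```

Run:
```python
from h import *
c=cap('scene','scene3')
im=cv2.resize(c['image'][190:290,140:240],None,fx=6,fy=6,interpolation=cv2.INTER_CUBIC)
cv2.imwrite('pics/crop3.png',np.clip(im*1.6,0,255).astype('uint8'))
```

```text
(no output)
```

View pics/crop3.png

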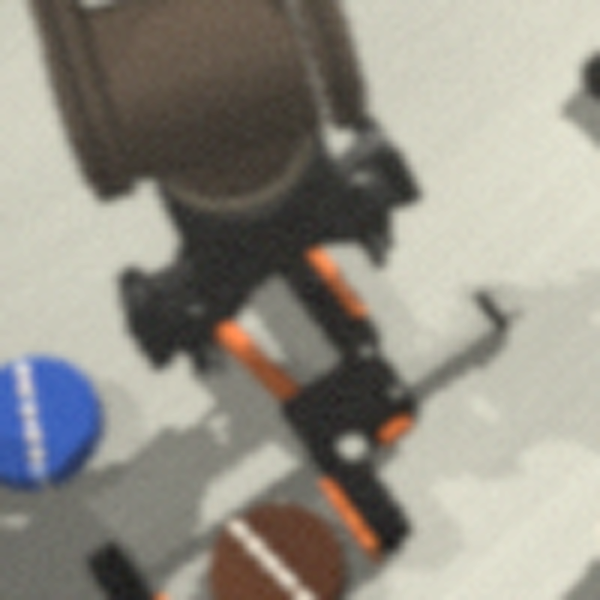

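The gripper straddles the grip and trigger symmetrically: trigger front at about (225,330), grip back at about (335,262), and some 12 mm clear on each side. I'll lower it the rest of the way.

Emit:
step_arm --targets '[{"dx":0,"dy":0,"dz":0.1,"yaw":0,"gripper":-1},{"dx":0,"dy":0,"dz":0.08,"yaw":0,"gripper":-1},{"dx":0,"dy":0,"dz":0,"yaw":0,"gripper":-1}]' --force 20

```text
time: 3.88
position: [557.1, -155.9, 4.4]
orientation: [-0.21, -3.132, -0.002]
force: [0.6, 0.8, 0.5]
grip_width: 0.999
finger_force: 0.0
```

Emit:
step_arm --targets '[{"dx":0,"dy":0,"dz":0,"yaw":0,"gripper":-0.44},{"dx":0,"dy":0,"dz":0,"yaw":0,"gripper":-0.44},{"dx":0,"dy":0,"dz":0,"yaw":0,"gripper":-0.44},{"dx":0,"dy":0,"dz":0,"yaw":0,"gripper":-0.44}]' --force 20

```text
time: 4.38
position: [558.3, -156.5, 6.1]
orientation: [0.21, 3.134, -0.001]
force: [-0.2, 0.1, 1.7]
grip_width: 0.721
finger_force: 1.6
```

Emit:
step_arm --targets '[{"dx":0,"dy":0.02,"dz":0,"yaw":0,"gripper":-0.32},{"dx":0,"dy":0.02,"dz":0,"yaw":0,"gripper":-0.2},{"dx":0,"dy":0.02,"dz":0,"yaw":0,"gripper":-0.08},{"dx":0,"dy":0.02,"dz":0,"yaw":0,"gripper":0.04},{"dx":0,"dy":0.02,"dz":0,"yaw":0,"gripper":0.2},{"dx":0,"dy":0,"dz":0,"yaw":0,"gripper":0.2},{"dx":0,"dy":0,"dz":0,"yaw":0,"gripper":0.2},{"dx":0,"dy":0,"dz":0,"yaw":0,"gripper":0.2}]' --force 20

```text
time: 5.38
position: [560.2, -146.0, 8.0]
orientation: [0.21, 3.134, -0.004]
force: [-5.3, -2.2, 11.1]
grip_width: 0.451
finger_force: 19.5
```

Emit:
step_arm --targets '[{"dx":0,"dy":-0.02,"dz":0,"yaw":0,"gripper":0.0},{"dx":0,"dy":-0.02,"dz":0,"yaw":0,"gripper":-0.12},{"dx":0,"dy":-0.02,"dz":0,"yaw":0,"gripper":-0.24},{"dx":0,"dy":-0.02,"dz":0,"yaw":0,"gripper":-0.36},{"dx":0,"dy":-0.02,"dz":0,"yaw":0,"gripper":-0.52},{"dx":0,"dy":0,"dz":0,"yaw":0,"gripper":-0.52},{"dx":0,"dy":0,"dz":0,"yaw":0,"gripper":-0.52}]' --force 20

```text
time: 6.25
position: [558.1, -156.4, 5.7]
orientation: [0.21, 3.135, -0.0]
force: [0.7, 1.1, 0.7]
grip_width: 0.759
finger_force: 0.2
```

Run:
```python
from h import *
c=cap('scene','scene4'); a=dict(np.load('scene1.npz'))
f=lambda i:np.clip(cv2.resize(i[220:320,140:240],None,fx=4,fy=4,interpolation=cv2.INTER_CUBIC)*1.6,0,255).astype('uint8')
cv2.imwrite('pics/crop4.png',np.hstack([f(a['image']),f(c['image'])]))
```

```text
(no output)
```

View pics/crop4.png

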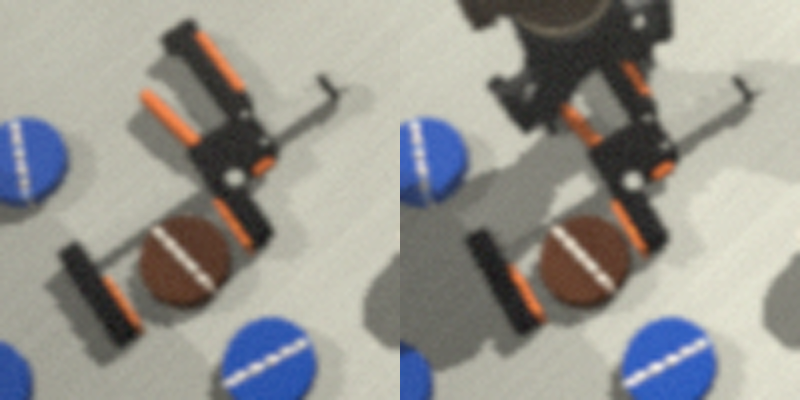

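The jaw advanced: the far pad moved from (122,305) to about (527,292) minus 400. The clamp body hardly shifted, and gaps remain on both sides of the lid. I'll pump again.

Emit:
step_arm --targets '[{"dx":0,"dy":0,"dz":0,"yaw":0,"gripper":-0.44},{"dx":0,"dy":0.02,"dz":0,"yaw":0,"gripper":-0.32},{"dx":0,"dy":0.02,"dz":-0.01,"yaw":0,"gripper":-0.2},{"dx":0,"dy":0.02,"dz":-0.01,"yaw":0,"gripper":-0.08},{"dx":0,"dy":0.02,"dz":-0.01,"yaw":0,"gripper":0.04},{"dx":0,"dy":0.02,"dz":0,"yaw":0,"gripper":0.2},{"dx":0,"dy":0,"dz":0,"yaw":0,"gripper":0.2},{"dx":0,"dy":0,"dz":0,"yaw":0,"gripper":0.2},{"dx":0,"dy":0,"dz":0,"yaw":0,"gripper":0.2}]' --force 20

```text
time: 7.42
position: [559.9, -144.9, 9.4]
orientation: [0.21, 3.134, -0.001]
force: [-0.7, -2.6, -1.1]
grip_width: 0.441
finger_force: 19.7
```

Emit:
step_arm --targets '[{"dx":0,"dy":-0.02,"dz":0,"yaw":0,"gripper":0.0},{"dx":0,"dy":-0.02,"dz":0.01,"yaw":0,"gripper":-0.12},{"dx":0,"dy":-0.02,"dz":0.01,"yaw":0,"gripper":-0.24},{"dx":0,"dy":-0.02,"dz":0.01,"yaw":0,"gripper":-0.36},{"dx":0,"dy":-0.02,"dz":0,"yaw":0,"gripper":-0.52},{"dx":0,"dy":0,"dz":0,"yaw":0,"gripper":-0.52},{"dx":0,"dy":0,"dz":0,"yaw":0,"gripper":-0.52}]' --force 20

```text
time: 8.3
position: [558.3, -156.7, 5.9]
orientation: [0.21, 3.134, -0.001]
force: [-0.2, 0.5, -0.3]
grip_width: 0.759
finger_force: 0.0
```

Emit:
step_arm --targets '[{"dx":0,"dy":0,"dz":0,"yaw":0,"gripper":-0.44},{"dx":0,"dy":0.02,"dz":0,"yaw":0,"gripper":-0.32},{"dx":0,"dy":0.02,"dz":-0.01,"yaw":0,"gripper":-0.2},{"dx":0,"dy":0.02,"dz":-0.01,"yaw":0,"gripper":-0.08},{"dx":0,"dy":0.01,"dz":-0.01,"yaw":0,"gripper":0.04},{"dx":0,"dy":0.01,"dz":0,"yaw":0,"gripper":0.2},{"dx":0,"dy":0,"dz":0,"yaw":0,"gripper":0.2},{"dx":0,"dy":0,"dz":0,"yaw":0,"gripper":0.2},{"dx":0,"dy":0,"dz":0,"yaw":0,"gripper":0.2}]' --force 20

```text
time: 9.43
position: [559.0, -146.7, 9.0]
orientation: [-0.21, -3.134, -0.001]
force: [0.1, -1.4, -3.8]
grip_width: 0.538
finger_force: 21.1
```

Run:
```python
from h import *
c=cap('scene','scene5'); a=dict(np.load('scene1.npz'))
f=lambda i:np.clip(cv2.resize(i[220:320,140:240],None,fx=4,fy=4,interpolation=cv2.INTER_CUBIC)*1.6,0,255).astype('uint8')
cv2.imwrite('pics/crop5.png',np.hstack([f(a['image']),f(c['image'])]))
```

```text
(no output)
```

View pics/crop5.png

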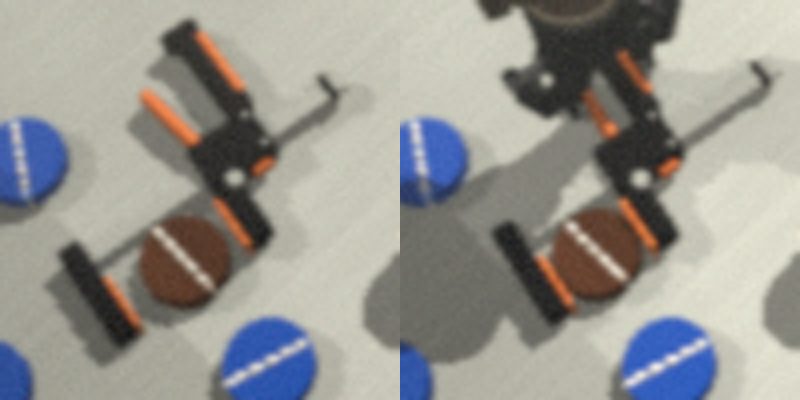

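The pads touch the lid on both sides: near at about (640,225), far at about (557,285). The trigger stopped at 45.7 mm, short of home, so the lid is nipped. The tool is carrying a little weight, so I'll ease it down and firm the squeeze.

Emit:
step_arm --targets '[{"dx":0,"dy":0,"dz":0.008,"yaw":0,"gripper":0.2},{"dx":0,"dy":0,"dz":0.008,"yaw":0,"gripper":0.2},{"dx":0,"dy":0,"dz":0,"yaw":0,"gripper":0.2},{"dx":0,"dy":0,"dz":0,"yaw":0,"gripper":0.2},{"dx":0,"dy":0,"dz":0,"yaw":0,"gripper":0.2},{"dx":0,"dy":0,"dz":0,"yaw":0,"gripper":0.2}]' --force 28

```text
time: 10.22
position: [559.0, -146.4, 8.6]
orientation: [-0.209, -3.133, -0.001]
force: [-5.5, 1.5, 7.2]
grip_width: 0.524
finger_force: 27.5
```

Emit:
step_arm --targets '[{"dx":0,"dy":0,"dz":-0.005,"yaw":0,"gripper":0.2},{"dx":0,"dy":0,"dz":0,"yaw":0,"gripper":0.2},{"dx":0,"dy":0,"dz":0,"yaw":0,"gripper":0.2},{"dx":0,"dy":0,"dz":0,"yaw":0,"gripper":0.2},{"dx":0,"dy":0,"dz":0,"yaw":0,"gripper":0.2},{"dx":0,"dy":0,"dz":0,"yaw":0,"gripper":0.2},{"dx":0,"dy":0,"dz":0,"yaw":0,"gripper":0.2},{"dx":0,"dy":0,"dz":0,"yaw":0,"gripper":0.2}]' --force 28

```text
time: 11.22
position: [559.0, -146.4, 8.7]
orientation: [-0.209, -3.133, -0.001]
force: [-6.4, 2.3, 6.9]
grip_width: 0.524
finger_force: 28.1
```

Run:
```python
from h import *
c=cap('scene','scene6'); t=cap('top','top6')
f=lambda i,u,v:np.clip(cv2.resize(i[v:v+100,u:u+100],None,fx=4,fy=4,interpolation=cv2.INTER_CUBIC)*1.6,0,255).astype('uint8')
cv2.imwrite('pics/crop6.png',np.hstack([f(c['image'],140,220),f(t['image'],295,145)]))
# heights: lid, near jaw, far jaw now vs start
for u,v in((189,283),):print(pt(c,u,v))
```

```text
[ 650.90397597 -236.7226337    23.63265414]
```

View pics/crop6.png

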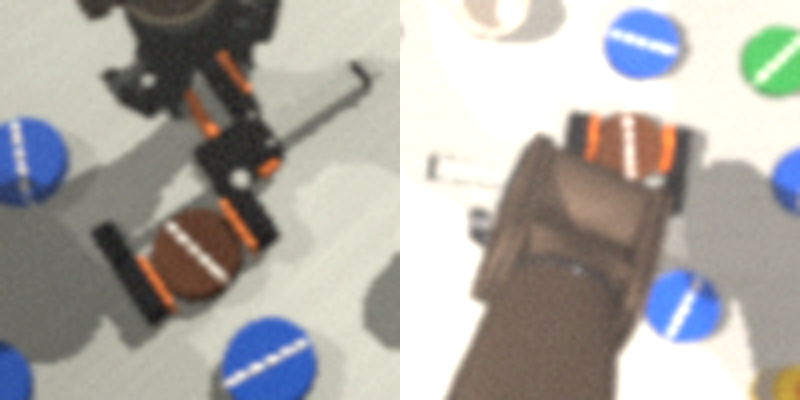

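Both views show the walnut lid held between both pads (about (240,225) and (157,285) in the scene crop). The trigger is steady at 44.5 mm under 28 N, short of home, and the clamp lies flat. I'm handing the job in.

```bash
python3 -c "
from plant import arm
print(arm.finish_job())"
```

```text
the job is handed in; nothing more can be done
None
```

The right clamp is nipped on the walnut lid: three trigger squeezes brought both pads to bear on it, and I handed the job in with the trigger still held at 28 N, short of home; the clamp body shifted about 4 mm on the cart.

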